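# Fit the sanding drum, then hold the hood bolt behind its bracket

### The job

We are changing the drum on the spindle sander: lower the brown sanding drum onto the upright spindle until it sits fully home on the flange, without dropping it, and let go of it. Then reach down into the gap behind the dust hood's bracket, grip the brass-coloured bolt head firmly across its two upright flats without turning the bolt (its nut is only just started), and finish while still holding it so that I can tighten the nut from the front. Leave the black drum, mallet, gouge and spanner where they are.

Things in the scene. Friction and masses are not known exactly. Their poses are not given: they have to be found in the camera images.
- drum: the brown (coarse) sanding drum to be fitted: a hard tube, outside diameter 50 mm, height 88 mm, straight bore of 20 mm right through, thin steel washers flush at both ends, a brown band on the upper one, about 250 g; it starts standing on end on the bench to the robot's right. Origin: centre of its lower end; z runs along its bore.
- drum_fine: the black (fine) sanding drum, same sizes, standing on end near the brown one; it may be in either place; leave it alone. Origin: centre of its lower end
- sander: fixed steel table plate of the sander, 300 mm (x) by 260 mm (y), 6 mm thick, on the bench. x points from the back rail to the spindle. Origin: on the bench, 110 mm from the spindle axis. A timber rail 45 mm wide, 260 mm long, top 86 mm above the bench, runs along y; its face towards the bracket lies at x = -60 mm
- spindle_seat (a point): centre of the top of the drive flange (diameter 44 mm, 14 mm above the bench), on which the drum's lower end must rest. z up, along the spindle
- spindle_tip (a point): tip of the upright steel spindle, on its axis 98 mm above spindle_seat. The spindle is 16 mm in diameter, its top 12 mm taper to 8 mm; it stands 10 mm out of a drum that is home. The spindle does not turn
- hood: fixed green sheet-steel dust hood (150 mm wide in y, 55 mm deep, top 99 mm above the bench, open towards the spindle, grey pipe stub on its +y side reaching y = 120 mm) on a dark steel angle bracket. Origin: on the plate, 6 mm above the bench, in the plane where bracket and hood meet; x points to the spindle, z up
- bolt: hexagon bolt through bracket and hood, axis level along the hood's x, 78 mm above the bench. Origin: on its axis where bracket and hood meet. It turns about x with light friction (0.03 N m) and cannot slide. With its axes parallel to the hood's, two flats stand upright facing +y and -y; it starts within 9 degrees of that, so fingers closing along the hood's y square themselves on the flats
- bolt_head (a point): centre of the brass-coloured bolt head (hexagon 24 mm across flats, 10 mm thick along the axis), 13 mm behind the bracket's back face and 20 mm below the bracket's top edge; the head fills 8 to 18 mm behind that face, with washers before it
- bolt_corner (a point): the uppermost corner of the head, 13.9 mm from the bolt's axis; it moves when the bolt is turned
- mallet: joiner's mallet lying to the robot's left, beech head 70 x 130 x 60 mm, dark handle; leave it alone. Origin: under its head
- gouge: carving gouge with octagonal wooden handle, 250 mm long, 24 mm high, lying on the right; leave it alone. Origin: under the ferrule, x towards the blade
- spanner: steel spanner 190 mm long lying on the sander's plate in front of the spindle, along the plate's y; leave it alone. Origin: under its middle
- bracket_top (a point): middle of the top edge of the bracket's upright leg, on its back face, 98 mm above the bench. The leg is 8 mm thick, 120 mm wide in the hood's y; a 7 mm foot lies behind it on the plate. The gap between this back face and the timber rail is 46 to 58 mm wide, open from above
There are look-alikes about, which are no part of the job. Of the things like the drum, leave any that is purple or white; of the rest the larger one is meant.

How it is judged:
On the way, in this order (a step that is already met when the one before it is completed fails the run):
1. the brown drum sits home on the spindle's flange and is let go (horizontal distance between drum and spindle_seat below 0.004 m and angle between drum's own z axis and vertical below 0.06 rad and z of drum in the frame of spindle_seat below 0.003 m and linear speed of drum below 0.02 m/s and contact force between the fingers and drum below 0.1 N), for 0.3 s.
2. the fingers grip the bolt head (contact force between the fingers and bolt above 10 N and distance between the grasp point and bolt_head below 0.013 m), for 0.3 s.
At the end, for the whole second after the job is handed in: The brown drum stands upright on the flange (within 3 mm of the seat), untouched; the fingers press the bolt head with more than 10 N with the grip centre within 13 mm of the middle of the head; the bolt is still and has turned less than about 20 degrees from its start (all of step 2 and horizontal distance between drum and spindle_seat below 0.004 m and angle between drum's own z axis and vertical below 0.06 rad and z of drum in the frame of spindle_seat below 0.003 m and contact force between the arm and drum below 0.1 N and angular speed of bolt below 0.1 rad/s and distance of bolt_corner from where it was at the start of the episode below 0.005 m); the arm keeps its last pose, push and grip.
It fails at once if the bolt is turned by more than about 20 degrees (distance of bolt_corner from where it was at the start of the episode above 0.005 m).
It fails at once if the drum is dropped down the spindle (horizontal distance between drum and spindle_seat below 0.012 m and linear speed of drum above 0.45 m/s).
It fails at once if a bystander (black drum, mallet, gouge, spanner) is moved by more than 30 mm (distance of any of drum_fine, mallet, gouge, spanner from where it was at the start of the episode above 0.03 m).
It also fails if it takes over 51 s, if anything falls off the work surface, if the arm or the gripper's body presses on something with over 40 N, if the wrist force passes 120 N, or if a joint passes its speed limit or range.

### The arm

A 6-joint arm with a two-finger parallel gripper is mounted at the origin on the work surface. World frame = base frame: x ahead of the robot, y to its left, z up, the work surface at z = 0. Lengths are in m, angles in rad, forces in N, time in s.
With the tool pointing down it reaches from about 0.3 to 0.75 m from the base axis. Payload 8.5 kg.
Tool frame: the origin (TCP) lies at the very end of the fingers, on their centre line; the grasp point (between the pads) lies 19 mm behind it; z points along the fingers, y is the line along which they close (so a half turn about z gives the same grasp; the last joint's range is limited). The gripper opens to 85 mm and grips with 20 to 120 N. Pads are 22 mm wide; open, the fingers measure 114 mm over their backs; the gripper's body (76 mm by 85 mm) begins 54 mm behind the grasp point. The pads swing forward as they close: fully open they stand 13 mm farther back than shut.
Start: joints at [-1.451, 0.381, 1.297, -0, 1.464, -0.215], TCP at [0.181, -0.519, 0.231] pointing down, gripper open.
Joint ranges: [-3.11, 3.11], [-0.89, 2.33], [0.22, 2.48], [-1.42, 4.56], [0.17, 2.85], [-2.88, 2.88]. Speed limits (rad/s): [2.39, 2.39, 3.14, 3.14, 3.14, 3.14].

### API

Orientations are given as [roll, pitch, yaw] about the fixed x, y, z axes, in that order (R = Rz(yaw) Ry(pitch) Rx(roll)).
In Python, from bench import bot, camera gives the robot as it stands.
- The arm moves only by the tool step_arm, never from a script. Its argument "series" is text: rows parted by semicolons, each of 4 numbers parted by spaces: the shift along the tool's x, y, z in m, then the turn about the tool's z in degrees. A call has 1 to 20 rows; each row is the pose to reach, as a shift and turn from the pose commanded when the call began, along the tool's axes at that moment; what a row does not reach only later rows make up. A row lasts 1/8 s, in which the tool goes at most 62.5 mm and 10.7 degrees, less where a joint would pass 70% of its speed; a pose out of reach is approached as far as the arm can. A call with a gripper value outside its range is refused whole. "fingers" is the finger opening in m, from 0 to 0.0854, set as the call begins (left out, the last holds). The fingers move at their own pace and stop on an object; the grip force is fixed at half the most. Time passes only in rows, so rows that repeat a pose let the fingers close. It gives the time, the measured TCP pose, the force, the opening and the grip force at its end, in the units of the state.
- bot.observe(): the state, without advancing time (a new reading comes with each control period).
- camera(name): name is "side" or "top" or "wrist"; returns a dict with "pixels" (400x640x3 uint8, red, green, blue), "z_map" (400x640 float32, m along the optical axis (not along the pixel's ray), 0 where there is no reading), "K" (3x3 intrinsics, pixels), "position" and "attitude" of the camera in the world. Camera axes: x right, y down, z forward; pixel columns grow to the right and rows downward; lengths in m; the calibration is good to about 2 mm. A picture is of the moment at which its call begins.
- bot.job_done(): hands the job in; it is judged then, once.
The state is a dict: "time_s": time; "qpos": joint angles; "joint_velocities": joint speeds; "tau": joint torques, N m; "eef_pos": TCP position; "ee_rot": TCP orientation; "force": force on the tool from outside, world axes, zero at the start; "wrist_torque": the same for the moment, N m; "opening": opening from 0.0 (shut) to 1.0 (fully open); "finger_force": force on a finger pad.
Only numpy, scipy, OpenCV 4.12 (cv2) and the standard library are available. Lean on these libraries where they do the work, as an engineer would, in place of code of your own. Each camera call takes 0.05 s, during which the arm holds its last target. There are 200 camera calls.

## Working session

There is one attempt and no reset: what is moved stays moved. The work goes in short steps, Python scripts to look and compute and a tool call to move; the robot and the scene stay as the last step left them, time stands still between calls to the robot, and variables do not carry over. Pictures are saved under pics/ and viewed, at most 10 in all, crops included, and the job is handed in when it is done.

Besides the shell and the picture viewer there is one more tool, called after "Emit:" as a command line: name --argument value ..., lists and objects as JSON in quotes. step_arm: Moves the arm, as the interface text tells. Its arguments: {"type":"object","properties":{"series":{"type":"string"},"fingers":{"type":"number"}},"required":["series"]}

```bash
mkdir -p pics; cat > h.py <<'E'
import numpy as np,cv2,pickle
from scipy.spatial.transform import Rotation as R
from bench import bot,camera
def snap(name,tag):
    d=camera(name); pickle.dump(d,open(f'pics/{tag}.pkl','wb')); cv2.imwrite(f'pics/{tag}.png',d['pixels'][:,:,::-1]); return d
def load(tag): return pickle.load(open(f'pics/{tag}.pkl','rb'))
def rot(d):
    a=np.array(d['attitude']); 
    return a if a.shape==(3,3) else (R.from_euler('xyz',a).as_matrix() if a.size==3 else R.from_quat(a).as_matrix())
def cloud(d):
    z=d['z_map']; K=np.array(d['K']); v,u=np.mgrid[:z.shape[0],:z.shape[1]]
    p=np.stack([(u-K[0,2])/K[0,0]*z,(v-K[1,2])/K[1,1]*z,z],-1)
    return p@rot(d).T+np.array(d['position'])
E
python3 - <<'E'
from h import *
for n in('top','side'):
    d=snap(n,n+'0'); print(n,d['attitude'],d['position'],d['K'])
print(bot.observe())
E
```

```text
top [-2.99529602e+00  2.63079650e-03 -1.59340115e+00] [0.39596694 0.0499679  1.02735517] [[385.89497293   0.         317.87106517]
 [  0.         385.89497293 199.19194339]
 [  0.           0.           1.        ]]
side [-2.30658968  0.0129273  -2.48948707] [-0.20582515  0.98024505  1.1612362 ] [[503.4780739    0.         324.64843923]
 [  0.         503.4780739  204.14580677]
 [  0.           0.           1.        ]]
{'time_s': 0.1, 'qpos': array([-1.45129960e+00,  3.81156063e-01,  1.29813960e+00,  6.96080331e-06,
        1.46356373e+00, -2.15317045e-01]), 'joint_velocities': array([ 0.00012656, -0.00166499, -0.00404337,  0.0010947 ,  0.00032573,
        0.00014306]), 'tau': array([ 3.74823867e-03, -4.49218512e+01, -2.31658566e+01, -1.52238363e-04,
        3.62280392e-03, -4.01720641e-06]), 'eef_pos': array([ 0.18068758, -0.51921782,  0.23077407]), 'ee_rot': array([-3.14035665e+00, -2.77407567e-04,  3.34812850e-01]), 'force': array([1.06002097, 0.59106462, 0.42987842]), 'wrist_torque': array([-0.00696615,  0.03105268, -0.00712064]), 'finger_force': 0.0, 'opening': 0.9981844689205575}
```

View pics/top0.png

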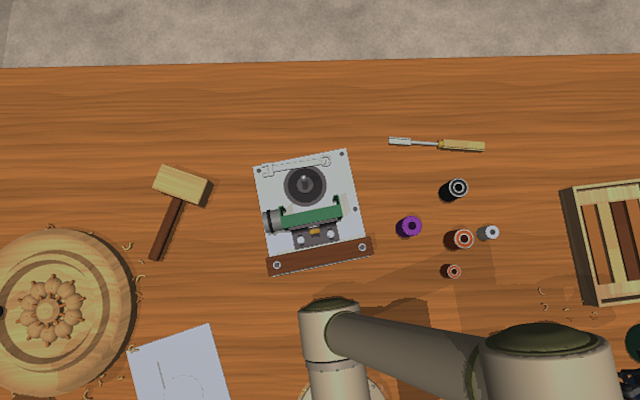

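View pics/side0.png

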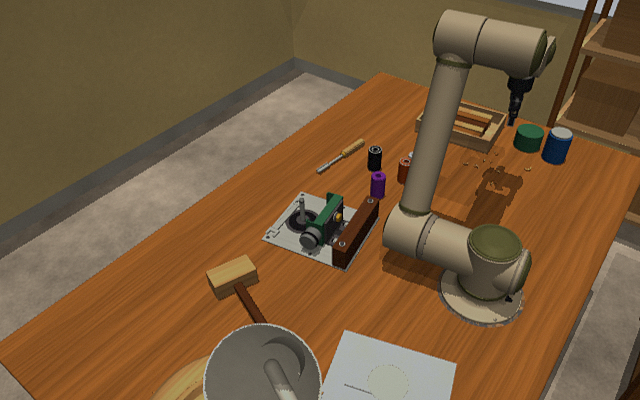

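The top view shows the large brown drum at about (462,239), the small brown look-alike at (453,271), and purple, white and black drums around it. The spindle is at (305,185) and the bolt head at about (315,230). Next I'll measure these from the depth map and enlarge the view.

```bash
python3 - <<'E'
from h import *
d=load('top0'); P=cloud(d); im=d['pixels'][:,:,::-1]
a=cv2.resize(im[145:275,245:380],None,fx=4,fy=4,interpolation=cv2.INTER_CUBIC)
b=cv2.resize(im[170:285,390:505],None,fx=2,fy=2,interpolation=cv2.INTER_CUBIC)
c=np.zeros((520,780,3),np.uint8); c[:a.shape[0],:540]=a; c[:230,540:770]=b
cv2.imwrite('pics/c0.png',c)
def top(u,v,r,lo,hi,n):
    Q=P[v-r:v+r+1,u-r:u+r+1].reshape(-1,3); Q=Q[(Q[:,2]>lo)&(Q[:,2]<hi)]
    (c,rad)=cv2.minEnclosingCircle(Q[:,:2].astype(np.float32)); print(n,len(Q),Q.mean(0).round(4),np.array(c).round(4),round(rad,4),Q[:,2].max().round(4))
top(462,239,17,.083,.095,'brown');top(457,188,17,.083,.095,'black');top(453,271,11,.04,.1,'small');top(409,227,16,.04,.12,'purple');top(488,232,11,.03,.12,'white')
top(305,183,8,.08,.13,'spindle')
# plate edges / rail, flange
def rect(lo,hi,box,n):
    Q=P[box[1]:box[3],box[0]:box[2]].reshape(-1,3);Q=Q[(Q[:,2]>lo)&(Q[:,2]<hi)]
    print(n,len(Q),cv2.minAreaRect(Q[:,:2].astype(np.float32)),np.median(Q[:,2]))
rect(.082,.090,(255,235,385,280),'rail')
rect(.090,.104,(270,195,360,245),'hoodbracket')
rect(.003,.009,(250,145,375,260),'plate')
# profile along column at several pixel columns
for u in (300,306,315,325): print(u,[(v,*(P[v,u]*1000).round().astype(int)) for v in range(205,262,2)])
E
```

```text
brown 278 [ 0.4299 -0.2997  0.0879] [ 0.43   -0.3003] 0.025 0.0926
black 264 [ 0.5556 -0.2957  0.0879] [ 0.5559 -0.2963] 0.0252 0.0922
small 179 [ 0.3512 -0.2772  0.0584] [ 0.3511 -0.2795] 0.0178 0.0661
purple 380 [ 0.4632 -0.1732  0.081 ] [ 0.4644 -0.1765] 0.0252 0.0924
white 210 [ 0.4454 -0.379   0.0546] [ 0.4464 -0.3823] 0.0176 0.0651
spindle 48 [0.5834 0.0843 0.1024] [0.5853 0.0847] 0.0086 0.1172
rail 1916 ((0.39637333154678345, 0.049669720232486725), (0.04489343613386154, 0.2589198350906372), 10.401866912841797) 0.08573593264879659
hoodbracket 1016 ((0.4912773370742798, 0.0675026923418045), (0.08093031495809555, 0.15007606148719788), 10.456130027770996) 0.09849973007059337
plate 5417 ((0.5430425405502319, 0.0658126175403595), (0.3378138542175293, 0.3086412250995636), 88.70560455322266) 0.005926424953551113
300 [(205, np.int64(532), np.int64(97), np.int64(4)), (207, np.int64(527), np.int64(97), np.int64(5)), (209, np.int64(521), np.int64(98), np.int64(5)), (211, np.int64(516), np.int64(98), np.int64(6)), (213, np.int64(500), np.int64(93), np.int64(97)), (215, np.int64(495), np.in
[... 4838 characters left out ...]
)), (235, np.int64(450), np.int64(33), np.int64(11)), (237, np.int64(445), np.int64(33), np.int64(12)), (239, np.int64(440), np.int64(33), np.int64(8)), (241, np.int64(435), np.int64(33), np.int64(13)), (243, np.int64(430), np.int64(33), np.int64(8)), (245, np.int64(424), np.int64(33), np.int64(5)), (247, np.int64(417), np.int64(35), np.int64(83)), (249, np.int64(413), np.int64(35), np.int64(83)), (251, np.int64(408), np.int64(35), np.int64(86)), (253, np.int64(403), np.int64(35), np.int64(84)), (255, np.int64(398), np.int64(35), np.int64(86)), (257, np.int64(393), np.int64(35), np.int64(89)), (259, np.int64(389), np.int64(35), np.int64(87)), (261, np.int64(384), np.int64(36), np.int64(86))]
```

View pics/c0.png

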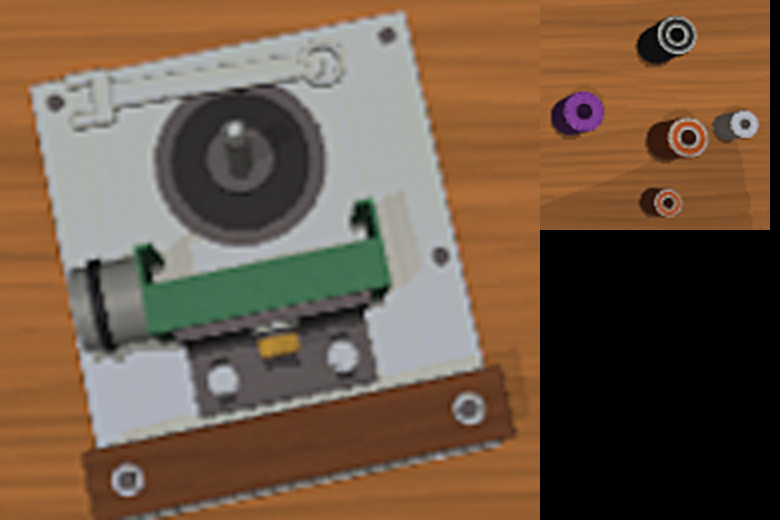

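The crop shows the bolt head at about (278,345), which is full-image (314.5,231), with the spindle upright on its flange. The sander frame is yawed about 10.4°. I'll work out the move to a point above the brown drum.

```bash
cat >> h.py <<'E'
def shift(t,yaw_deg=None):
    s=bot.observe(); r=R.from_euler('xyz',s['ee_rot']); 
    sh=r.inv().apply(np.array(t)-s['eef_pos'])*1000
    y=np.degrees(s['ee_rot'][2]); turn=0 if yaw_deg is None else y-yaw_deg
    print('shift mm',sh.round(1),'turn deg',round(turn,2),'yaw',round(y,2))
E
python3 -c "
from h import *
shift([.430,-.300,.2],10.4)"
```

```text
shift mm [ 307.5 -125.1   31. ] turn deg 8.78 yaw 19.18
```

Emit:
step_arm --series "0.05 -0.02 0.005 2;0.1 -0.04 0.01 4;0.15 -0.06 0.015 6;0.2 -0.08 0.02 8;0.25 -0.102 0.025 8.8;0.29 -0.118 0.029 8.8;0.3075 -0.125 0.031 8.8;0.3075 -0.125 0.031 8.8;0.3075 -0.125 0.031 8.8;0.3075 -0.125 0.031 8.8" --fingers 0.07

```text
time_s: 1.35
eef_pos: [0.4294, -0.3013, 0.2005]
ee_rot: [3.141, 0.0, 0.18]
force: [0.2, 0.2, 0.5]
opening: 0.82
finger_force: 0.0
```

```bash
python3 - <<'E'
from h import *
d=snap('wrist','w1'); P=cloud(d); print(d['position'],bot.observe()['eef_pos'],bot.observe()['opening'])
Q=P.reshape(-1,3); Q=Q[(abs(Q[:,2]-.088)<.004)&(np.hypot(Q[:,0]-.43,Q[:,1]+.3)<.035)]
print(len(Q),cv2.minEnclosingCircle(Q[:,:2].astype(np.float32)),Q.mean(0))
shift([.430,-.300,.043],10.4)
E
```

```text
[ 0.51276056 -0.28563542  0.34278166] [ 0.42942893 -0.3011818   0.20041149] 0.8208147284479557
1711 ((0.432378351688385, -0.29997310042381287), 0.024712415412068367) [ 0.4338409  -0.29990287  0.08766916]
shift mm [  0.8  -1.1 157.4] turn deg -0.11 yaw 10.29
```

View pics/w1.png

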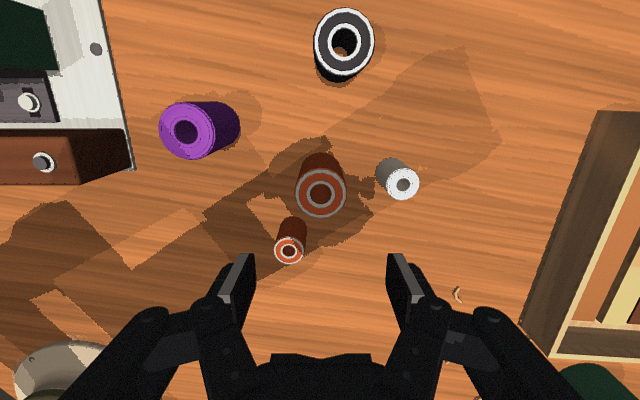

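The wrist view shows the brown drum at (321,193), between but well below the fingers, with white at (398,180) and small brown at (289,243), both clear. Descending to grip.

Emit:
step_arm --series "0.002 -0.001 0.04 0;0.002 -0.001 0.08 0;0.002 -0.001 0.11 0;0.002 -0.001 0.135 0;0.002 -0.001 0.15 0;0.002 -0.001 0.157 0;0.002 -0.001 0.157 0;0.002 -0.001 0.157 0"

```text
time_s: 2.4
eef_pos: [0.4321, -0.2993, 0.0441]
ee_rot: [3.14, -0.001, 0.181]
force: [0.5, 0.2, -0.8]
opening: 0.819
finger_force: 0.0
```

Emit:
step_arm --series "0 0 0 0;0 0 0 0;0 0 0 0;0 0 0 0;0 0 0 0;0 0 0 0;0 0 0 0" --fingers 0.03

```text
time_s: 3.28
eef_pos: [0.4321, -0.2993, 0.0442]
ee_rot: [3.14, -0.001, 0.181]
force: [-1.3, 0.8, 5.1]
opening: 0.575
finger_force: 60.8
```

Emit:
step_arm --series "0 0 -0.005 0;0 0 -0.02 0;0 0 -0.045 0;0 0 -0.075 0;0 0 -0.105 0;0 0 -0.13 0;0 0 -0.145 0;0 0 -0.15 0;0 0 -0.15 0;0 0 -0.15 0"

```text
time_s: 4.53
eef_pos: [0.4316, -0.2988, 0.1927]
ee_rot: [-3.14, 0.001, 0.181]
force: [-0.9, -0.7, -3.6]
opening: 0.572
finger_force: 62.6
```

```bash
python3 - <<'E'
from h import *
d=snap('wrist','w2'); P=cloud(d); s=bot.observe(); e=s['eef_pos']
Q=P.reshape(-1,3); m=(abs(Q[:,2]-(e[2]+.044))<.006)&(np.hypot(*(Q[:,:2]-e[:2]).T)<.035);q=Q[m]
print(len(q),cv2.minEnclosingCircle(q[:,:2].astype(np.float32)),e)
t=cloud(snap('top','t2'))
shift([.5857-.120*.98,.0844-.12*.18,.194],10.4)
shift([.5857,.0844,.194],10.4)
cv2.imwrite('pics/w2c.png',cv2.imread('pics/w2.png'))
E
```

```text
9207 ((0.4405176043510437, -0.29720526933670044), 0.032987359911203384) [ 0.43164597 -0.29879627  0.19270689]
shift mm [ 101.  -349.2   -0.9] turn deg -0.02 yaw 10.38
shift mm [ 220.5 -349.2   -1. ] turn deg -0.02 yaw 10.38
```

View pics/w2c.png

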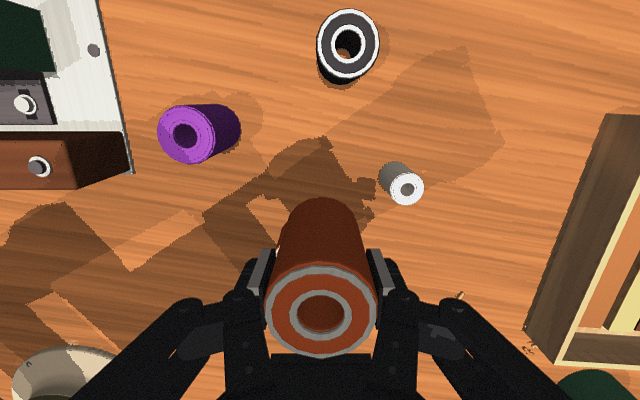

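The drum hangs straight in the grip, with its rim centred at about (321,310). Next I'll move to 120 mm behind the spindle so the wrist camera can see both.

Emit:
step_arm --series "0.005 -0.02 0 0;0.017 -0.06 0 0;0.032 -0.11 0 0;0.046 -0.16 0 0;0.061 -0.21 0 0;0.075 -0.26 0 0;0.088 -0.305 0 0;0.098 -0.338 0 0;0.101 -0.349 0 0;0.101 -0.349 0 0;0.101 -0.349 0 0;0.101 -0.349 0 0"

```text
time_s: 6.12
eef_pos: [0.4683, 0.0616, 0.1933]
ee_rot: [3.141, 0.0, 0.18]
force: [-0.0, -0.0, -3.2]
opening: 0.573
finger_force: 62.9
```

```bash
python3 - <<'E'
from h import *
d=snap('wrist','w3'); P=cloud(d); s=bot.observe(); e=s['eef_pos']; print(e,s['ee_rot'])
r=R.from_euler('xyz',s['ee_rot'])
def at(u,v,z):
    k=rot(d)@np.linalg.inv(np.array(d['K']))@np.array([u,v,1.]); p=np.array(d['position']); return p+k*(z-p[2])/k[2]
print('drum top in tool',r.inv().apply(at(321.5,310.5,e[2]+.0439)-e)*1000)
Q=P.reshape(-1,3)
for lo,hi in((.104,.116),(.096,.104)):
    m=(Q[:,2]>lo)&(Q[:,2]<hi)&(np.hypot(Q[:,0]-.5857,Q[:,1]-.0844)<.02);q=Q[m]
    print(len(q),cv2.minEnclosingCircle(q[:,:2].astype(np.float32)) if len(q) else 0,q.max(0) if len(q) else 0)
vv,uu=np.where((P[...,2]>.09)&(np.hypot(P[...,0]-.5857,P[...,1]-.0844)<.02)); print(uu.min(),uu.max(),vv.min(),vv.max())
c=d['pixels'][:,:,::-1].copy(); u0,v0=int(uu.mean())-50,max(int(vv.mean())-50,0)
a=cv2.resize(c[v0:v0+100,u0:u0+100],(400,400),interpolation=cv2.INTER_CUBIC); b=cv2.resize(c[230:400,200:440],(400,283))
o=np.zeros((400,800,3),np.uint8);o[:,:400]=a[:400];o[:283,400:]=b;cv2.imwrite('pics/c3.png',o);print(u0,v0)
E
```

```text
[0.4683138  0.06171796 0.1933265 ] [3.14153225e+00 6.77991041e-05 1.79855836e-01]
drum top in tool [ 2.49183861e+00  2.14654050e-02 -4.39001678e+01]
283 ((0.5875337719917297, 0.08592631667852402), 0.006712859030812979) [0.59392486 0.09211546 0.11381312]
194 ((0.5879294276237488, 0.08578073978424072), 0.008555199950933456) [0.59602331 0.09417233 0.10399513]
307 329 33 60
267 0
```

View pics/c3.png

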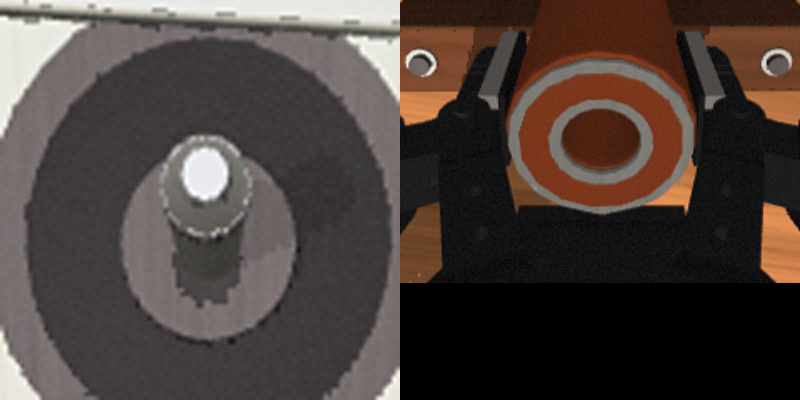

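The left crop shows the spindle tip at crop (205,172), full image (318.3,43). The right crop shows the drum rim centred at full image (320.6,311). I'll convert both in the same camera frame.

```bash
python3 - <<'E'
from h import *
d=load('w3'); s=bot.observe(); e=s['eef_pos']; r=R.from_euler('xyz',s['ee_rot'])
def at(u,v,z):
    k=rot(d)@np.linalg.inv(np.array(d['K']))@np.array([u,v,1.]); p=np.array(d['position']); return p+k*(z-p[2])/k[2]
dr=at(320.8,310.8,e[2]+.0439); sp=at(318.3,43,.112); fl=at(267+208/4,248/4,.014)
print(dr,sp,fl); print('tool',(r.inv().apply(dr-e)*1000).round(1),(r.inv().apply(sp-e)*1000).round(1),(r.inv().apply(fl-e)*1000).round(1))
E
```

```text
[0.47057048 0.06240355 0.2372265 ] [0.58777598 0.0855375  0.112     ] [0.58692968 0.08543493 0.014     ]
tool [  2.3  -0.3 -43.9] [121.8  -2.1  81.3] [121.   -2.1 179.3]
```

Emit:
step_arm --series "0.01 0 0 0;0.035 -0.001 0 0;0.065 -0.001 0 0;0.095 -0.002 0 0;0.114 -0.002 0 0;0.121 -0.002 0 0;0.121 -0.002 0 0;0.121 -0.002 0 0;0.121 -0.002 0.015 0;0.121 -0.002 0.03 0;0.121 -0.002 0.04 0;0.121 -0.002 0.045 0;0.121 -0.002 0.05 0;0.121 -0.002 0.05 0"

```text
time_s: 7.92
eef_pos: [0.5869, 0.0863, 0.1432]
ee_rot: [-3.142, 0.0, 0.181]
force: [-0.3, 0.4, -3.0]
opening: 0.57
finger_force: 62.9
```

```bash
python3 - <<'E'
from h import *
d=snap('side','s4'); s=bot.observe(); print(s['eef_pos'],s['force'],s['wrist_torque'])
w=snap('wrist','w4')['pixels'][:,:,::-1]
a=cv2.resize(d['pixels'][150:270,240:400,::-1],(640,480),interpolation=cv2.INTER_CUBIC)
cv2.imwrite('pics/c4.png',np.hstack([cv2.resize(d['pixels'][170:270,260:340,::-1],(400,500),interpolation=cv2.INTER_CUBIC),cv2.resize(w[230:400,240:400],(400,500))[:500]]))
E
```

```text
[0.58705375 0.08626039 0.14348088] [-0.67201481 -0.53802699 -4.04837989] [-0.04052429 -0.02533095  0.03763862]
```

View pics/c4.png

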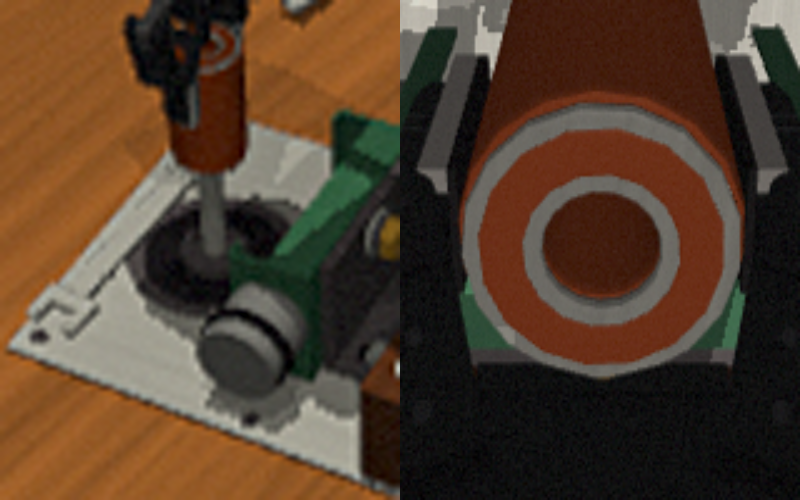

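The side crop shows the drum's lower end centred over the spindle, which is already about 12 mm inside with no side force. Lowering further.

Emit:
step_arm --series "0 0.001 0.008 0;0 0.001 0.018 0;0 0.001 0.028 0;0 0.001 0.038 0;0 0.001 0.048 0;0 0.001 0.058 0;0 0.001 0.068 0;0 0.001 0.074 0;0 0.001 0.077 0;0 0.001 0.079 0;0 0.001 0.079 0"

```text
time_s: 9.4
eef_pos: [0.5872, 0.0853, 0.0644]
ee_rot: [3.142, -0.0, 0.181]
force: [-0.1, -0.3, -2.0]
opening: 0.572
finger_force: 62.9
```

Emit:
step_arm --series "0 0 0.0015 0;0 0 0.003 0;0 0 0.0045 0;0 0 0.0055 0;0 0 0.006 0;0 0 0.0065 0;0 0 0.0065 0;0 0 0.0065 0"

```text
time_s: 10.4
eef_pos: [0.5873, 0.0853, 0.0583]
ee_rot: [3.141, -0.001, 0.181]
force: [-1.2, 0.7, 4.6]
opening: 0.566
finger_force: 63.2
```

It's seated: the upward force has appeared at the expected height. Releasing.

Emit:
step_arm --series "0 0 0 0;0 0 0 0;0 0 0 0;0 0 0 0;0 0 0 0;0 0 0 0" --fingers 0.075

```text
time_s: 11.15
eef_pos: [0.5872, 0.0853, 0.0578]
ee_rot: [-3.142, 0.0, 0.181]
force: [0.1, 1.0, 0.1]
opening: 0.876
finger_force: 0.0
```

```bash
python3 - <<'E'
from h import *
d=snap('wrist','w5'); P=cloud(d); s=bot.observe(); e=s['eef_pos'];print(e,s['finger_force'],s['opening'],s['force'])
q=P[240:370,260:385].reshape(-1,3); q=q[np.hypot(*(q[:,:2]-e[:2]).T)<.03]
h=np.histogram(q[:,2],bins=np.arange(.08,.12,.002)); print(h[0])
E
```

```text
[0.58714766 0.08527487 0.05779754] 0.0 0.8793602398596803 [ 0.39123196 -0.0021665  -0.1249238 ]
[ 163  173  194  207  206  227  226  283  418  818 3950 3089  164  152
  150  279   92    0    0]
```

Emit:
step_arm --series "0 0 -0.005 0;0 0 -0.02 0;0 0 -0.05 0;0 0 -0.085 0;0 0 -0.115 0;0 0 -0.125 0;-0.02 0 -0.125 0;-0.06 0 -0.125 0;-0.1 0 -0.125 0;-0.125 0 -0.125 0;-0.135 0 -0.125 0;-0.135 0 -0.125 0;-0.135 0 -0.125 0" --fingers 0.075

```text
time_s: 12.82
eef_pos: [0.4552, 0.061, 0.1827]
ee_rot: [-3.142, -0.0, 0.181]
force: [-0.5, -0.2, -0.7]
opening: 0.88
finger_force: 0.0
```

```bash
python3 - <<'E'
from h import *
d=snap('wrist','w6'); P=cloud(d); s=bot.observe(); e=s['eef_pos'];print(e,s['ee_rot'],d['position'])
im=d['pixels'].astype(int)
m=(im[...,0]-im[...,2]>70)&(im[...,0]>130)&(im[...,1]-im[...,2]>40)&(np.hypot(P[...,0]-.456,P[...,1]-.06)<.03)&(P[...,2]>.07)
q=P[m]; vv,uu=np.where(m)
if len(q): print(len(q),cv2.minAreaRect(q[:,:2].astype(np.float32)),q.mean(0),q.max(0),uu.min(),uu.max(),vv.min(),vv.max())
k=P[(P[...,2]>.094)&(P[...,2]<.103)&(P[...,0]<.52)&(P[...,0]>.44)&(P[...,1]>-.03)&(P[...,1]<.16)]
print('hood',cv2.minAreaRect(k[:,:2].astype(np.float32)))
k=P[(P[...,2]>.08)&(P[...,2]<.090)&(P[...,0]<.44)]
print('rail',cv2.minAreaRect(k[:,:2].astype(np.float32)))
t=cloud(snap('top','t6')); a=load('t6')['pixels'][:,:,::-1]
cv2.imwrite('pics/c6.png',np.hstack([cv2.resize(d['pixels'][100:300,230:410,::-1],(540,600),interpolation=cv2.INTER_CUBIC),cv2.resize(a[150:260,260:310],(260,600))]))
E
```

```text
[0.45513654 0.06095387 0.18267348] [ 3.14158304e+00 -1.25340884e-04  1.81302995e-01] [0.53853011 0.07671364 0.32512063]
235 ((0.4583040773868561, 0.06163358688354492), (0.009794667363166809, 0.023135162889957428), 12.956441879272461) [0.45822508 0.06059126 0.08803967] [0.46510216 0.07342528 0.092376  ] 308 334 193 206
hood ((0.4908592104911804, 0.07086139917373657), (0.15650703012943268, 0.05826826021075249), 89.99752807617188)
rail ((0.3990480303764343, 0.051123425364494324), (0.045611556619405746, 0.2588467001914978), 10.38306999206543)
```

View pics/c6.png

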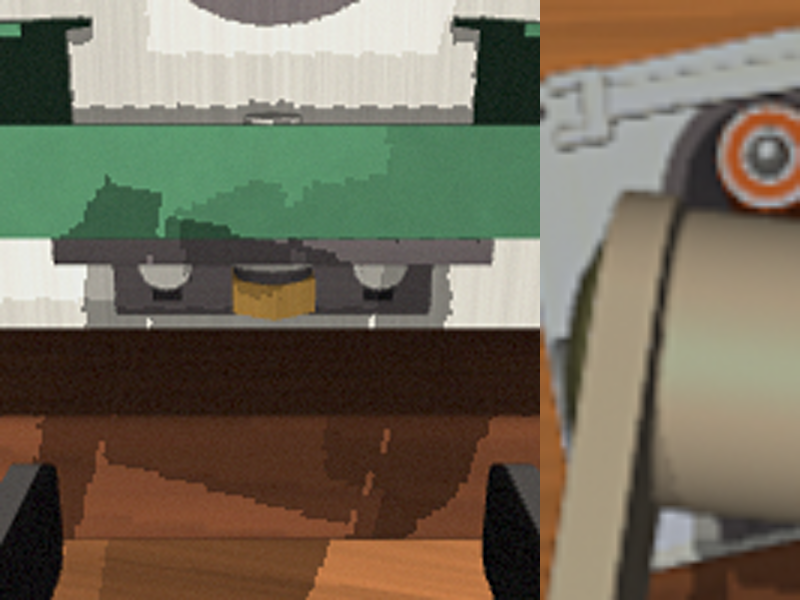

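The wrist crop shows the brass head at crop (275,290), level with the tool's centre line, with the gap open behind the bracket. The top crop shows the spindle end in the middle of the fitted drum. Descending with the pads set 4 mm rearward to clear the bracket.

Emit:
step_arm --series "-0.002 0 0.02 0;-0.002 0 0.05 0;-0.002 0 0.07 0;-0.002 0 0.085 0;-0.002 0 0.1 0;-0.002 0 0.11 0;-0.002 0 0.118 0;-0.002 0 0.124 0;-0.002 0 0.124 0;-0.002 0 0.124 0" --fingers 0.06

```text
time_s: 14.18
eef_pos: [0.4526, 0.0606, 0.0591]
ee_rot: [3.141, -0.001, 0.181]
force: [0.1, -0.8, 0.6]
opening: 0.699
finger_force: 0.0
```

Emit:
step_arm --series "0 0 0 0;0 0 0 0;0 0 0 0;0 0 0 0" --fingers 0.029

```text
time_s: 14.68
eef_pos: [0.4524, 0.0606, 0.0589]
ee_rot: [3.142, -0.0, 0.181]
force: [-0.2, 0.5, -0.3]
opening: 0.343
finger_force: 0.0
```

Emit:
step_arm --series "0 0 0 0;0 0 0 0;0 0 0 0;0 0 0 0;0 0 0 0;0 0 0 0;0 0 0 0;0 0 0 0" --fingers 0.01

```text
time_s: 15.68
eef_pos: [0.4525, 0.0604, 0.059]
ee_rot: [3.141, -0.0, 0.181]
force: [-2.2, -2.4, 4.1]
opening: 0.266
finger_force: 58.8
```

```bash
python3 - <<'E'
from h import *
s=bot.observe(); print(s)
d=snap('wrist','w8'); a=snap('side','s8')['pixels'][:,:,::-1]
cv2.imwrite('pics/c8.png',np.hstack([cv2.resize(d['pixels'][200:380,230:410,::-1],(400,500)),cv2.resize(a[160:270,270:370],(400,500),interpolation=cv2.INTER_CUBIC)]))
E
```

```text
{'time_s': 15.675, 'qpos': array([-1.27424864e-01,  4.43158309e-01,  1.79860352e+00, -4.78336243e-04,
        8.99494771e-01,  1.26236768e+00]), 'joint_velocities': array([-6.37853378e-04, -1.17129853e-03,  1.09633888e-04, -5.14880614e-04,
       -4.67426714e-04,  1.15394151e-05]), 'tau': array([ 1.10806469e+00, -3.70725667e+01, -1.40257394e+01,  5.35259675e-01,
       -3.06825461e-01, -1.89879723e-02]), 'eef_pos': array([0.45245033, 0.06039569, 0.0590381 ]), 'ee_rot': array([ 3.14113369e+00, -2.06416346e-04,  1.81301297e-01]), 'force': array([-2.20719767, -2.38609505,  4.07781137]), 'wrist_torque': array([-0.3897198 ,  0.16730754, -0.01608607]), 'finger_force': 58.76327898586169, 'opening': 0.26590429908828656}
```

View pics/c8.png

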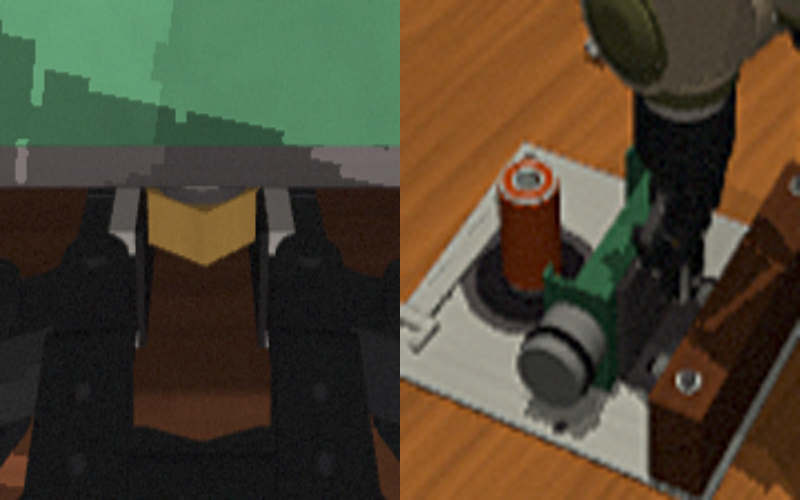

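The left crop shows the brass head (205,225) square between the pads with its corner upright. The right crop shows the drum upright on the flange. The opening matches 24 mm across the flats and the grip is 59 N, so I'm handing in.

```bash
python3 -c "
from bench import bot
print(bot.job_done())"
```

```text
the job is handed in; nothing more can be done
None
```

I fitted the brown drum home on the spindle flange and let go of it, and the gripper is now holding the bolt head across its upright flats at about 59 N. The job is handed in, but no verdict came back.

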